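Lid a component tray and lock the lift-gate clamp lever

ROBOT

A 6-joint arm with a two-finger parallel gripper is mounted at the origin on the work surface. World frame = base frame: x ahead of the robot, y to its left, z up, the work surface at z = 0. Lengths are in m, angles in rad, forces in N, time in s.
With the tool pointing down it reaches from about 0.375 to 0.9 m from the base axis. Payload 3.1 kg.
Tool frame: the origin (TCP) lies on the centre line of the jaws, within the pads' length; the fingertips stand ahead of it and the grasp point (between the pads) lies 3 mm ahead of it (robot.tip_reach is the z of the fingertips in the tool frame, in m); z points along the fingers, y is the line along which they close (so a half turn about z gives the same grasp; the last joint's range is limited). The gripper opens to 87 mm and grips with 3 to 60 N. Pads are 19 mm wide; open, the fingers measure 117 mm over their backs; the gripper's body (75 mm by 190 mm) begins 51 mm behind the grasp point.
Start: joints at [1.163, 0.527, 1.433, -0, 1.181, -0.178], TCP at [0.142, 0.609, 0.245] pointing down, gripper open.
Joint ranges: [-3.08, 3.08], [-0.75, 2.2], [0.22, 2.44], [-1.43, 4.57], [0, 2.65], [-2.85, 2.85]. Speed limits (rad/s): [2.79, 2.79, 3.14, 3.14, 3.14, 3.14].

INTERFACE

Orientations are given as a unit quaternion [x, y, z, w].
In Python, from rig import sensors, eyes, ticket, robot gives the robot as it stands.
- The arm moves only by the tool drive_tool, never from a script. Its argument "deltas" is a list that holds one entry, the list of rows, each a list of 6 numbers: the shift along the tool's x, y, z in mm, then the turn, a rotation vector about the tool's x, y, z in rad. A call has 1 to 8 rows; each row shifts and turns the commanded pose from where the row before left it, along the tool's axes as they then stand; what a row does not reach is not made up. A row lasts 1/12 s, in which the tool goes at most 41.7 mm and 7.16 degrees, less where a joint would pass 70% of its speed; a pose out of reach is approached as far as the arm can. A call is refused whole if a number of a shift passes 41.7 or a number of a turn 0.125, either way. A call with a gripper value outside its range is refused whole. "gripper" is the opening in per cent of the stroke, from 0 (shut) to 100 (fully open), set as the call begins (left out, the last holds). The fingers move at their own pace and stop on an object; "squeeze" is the grip in N (left out, the last holds). Time passes only in rows, so rows that do not move let the fingers close. It gives the time, the measured TCP pose, the force, the opening and the grip force at its end, in the units of the state.
- sensors.get_obs(): the state, without advancing time (a new reading comes with each control period).
- eyes.camera(name): name is "scene" or "side" or "wrist"; returns a dict with "img" (400x640x3 uint8, red, green, blue), "fov_y" (degrees; the focal length in pixels is half the picture's height over the tangent of half this angle, whatever the lens; pixels are square), "cx", "cy" (the principal point, pixels), "xyz" and "attitude" of the camera in the world; the wrist camera has in their place "hand_eye" (4x4, takes a point from camera to tool coordinates, whose origin is the TCP and whose axes are the flange's). Camera axes: x right, y up, looking along -z (the intrinsics and any distortion apply to the point x, -y, -z); pixel columns grow to the right and rows downward; lengths in m; the calibration is good to about 2 mm. A picture is of the moment at which its call begins: read the wrist's pose just before it. There is no depth.
- ticket.hand_in(): hands the job in; it is judged then, once.
The state is a dict: "time": time; "q": joint angles; "joint_velocities": joint speeds; "joint_torque": joint torques, N m; "position": TCP position; "tool_rot": TCP orientation; "ft_force": force on the tool from outside, world axes, zero at the start; "moment": the same for the moment, N m; "grip_width": finger opening in m; "grip_force": force on a finger pad.
Only numpy, scipy, OpenCV 4.12 (cv2) and the standard library are available. Lean on these libraries where they do the work, as an engineer would, in place of code of your own. Each camera call takes 0.05 s, during which the arm holds its last target. There are 200 camera calls.

TASK

Put the blue lid on the blue tray in the test fixture, its two cut corners over the tray's two cut corners, and let go once it sits flush all round. Then lift the red-knobbed clamp lever out of its rest notch, swing it round to the green catch and leave it dropped fully into the catch's notch. Leave the white lid and everything else on the bench where it is.

Things in the scene. Friction and masses are not known exactly. Their poses are not given: they have to be found in the camera images.
- lid: blue lid, 100 (x) by 72 (y) by 14 mm: 4 mm top plate over a downward skirt (3 mm walls, 10 mm deep). Both corners at its +x end are cut at 45 degrees (16 mm). On top stands a centred grip rib, 40 mm long in x, 12 mm thick in y, 24 mm high (its top 38 mm above the origin). 120 g, loose. Origin: centre of its underside (skirt's lower rim), z up
- lid_cut_end (a point): middle of the lid's cut-cornered end: upper edge of its top plate, 50 mm along x from the lid's centre, 14 mm up
- tray_seat (a point): where the lid's origin belongs: centre of the blue tray in the fixture, on its flange, 30 mm above the bench. The lid fits only with its x along this point's x (cut corners at +x on both). A plug of the same cut outline stands 9.5 mm over the flange, with 1.5 mm play per side inside the skirt and a 2.5 mm taper round its top. Axes: the fixture's
- fixture: test fixture fixed to the bench: grey base plate 250 (x) by 280 (y) by 12 mm; origin under its centre, z up. It bears the tray (centre 65 mm to -y), the lever (pivot 12 mm to +y), a black connector strip along its +x edge (46 mm high), and a quadrant rail round the pivot (77 to 93 mm from it, top 72 mm over the bench) with a thin guard bar over it (85 mm from the pivot, 99 mm high)
- lever_hub (a point): upright pivot axis of the clamp lever, at the top of the base plate (12 mm above the bench), 77 mm along +y from tray_seat; post 103 mm tall over the bench. Axes as the fixture's
- knob (a point): centre of the flat top of the lever's red knob: an upright cylinder 26 mm across, 45 mm tall, on a 14 mm stem, 125 mm out from the pivot axis, its top 130 mm over the bench when the lever is down. Its direction from the hub is (155 degrees - swing), anticlockwise from the fixture's x axis. The 10 mm lever arm runs in the slot between rail and guard bar
- finger_tip (a point): underside of the clamp finger's tip, opposite the knob, 53 mm from the pivot, 46 mm over the bench when down; clear beside the lid at rest, 2 mm over the lid's edge when locked
- lever_swing (a joint): lever angle about the pivot, rad: within 0.05 of 0 in the rest notch (0.1 of play either way), growing clockwise from above, end stop 1.50. The green catch is clamped on the rail by hand, its notch's centre anywhere from 0.95 to 1.31, not measured; the lever drops in within 0.02 of that centre. Past it is another tooth: overshooting misses it. The knob takes 1 N lifted, 2 N dragging on the rail
- lever_lift (a joint): how far the whole lever is raised, m: 0 down in a notch, 0.012 when it lies on top of the rail or a tooth, 0.020 at its top stop. A spring and its weight push it down with 9 N (down) to 12 N (raised); let go of, it falls by itself. It must be raised more than 12 mm to leave a notch
- white_lid: white lid with diagonally opposite corners cut: same size, does not fit, not to be used. Loose; origin at the centre of its underside
- meter: yellow hand-held meter lying down, 150 x 75 x 34 mm, loose; origin at the centre of its underside
- screwdriver: screwdriver lying on the bench, loose
- spray: white bottle with blue cap, 68 mm across, 190 mm tall, loose; origin at the centre of its underside
- reel: grey reel standing on end, 64 mm across, 40 mm tall, loose; origin at the centre of its underside
Things that resemble listed ones, but are neither listed nor needed, are in the scene too. What is meant by the lid is not black, and is the smaller of those in its own colour.

How it is judged:
By the outcome, as a careful person would: the job done as asked, in the order asked, and still so for the second after the job is handed in, with the robot touching nothing.
It also fails if it takes over 54 s, if anything falls off the work surface, if the arm or the gripper's body presses on something with over 40 N, if the wrist force passes 120 N, or if a joint passes its speed limit or range.

## Working session

There is one attempt and no reset: what is moved stays moved. The work goes in short steps, Python scripts to look and compute and a tool call to move; the robot and the scene stay as the last step left them, time stands still between calls to the robot, and variables do not carry over. Pictures are saved under pics/ and viewed, at most 10 in all, crops included, and the job is handed in when it is done.

Besides the shell and the picture viewer there is one more tool, called by a JSON object that holds its "method" and its "body", one argument or row to a line. drive_tool: Moves the arm, as the interface text tells. Its arguments: {"type":"object","properties":{"deltas":{"type":"array"},"gripper":{"type":"number"},"squeeze":{"type":"number"}},"required":["deltas"]}

```bash
ls; mkdir -p pics; cat > h.py <<'E'
import numpy as np, cv2
from scipy.spatial.transform import Rotation as R
from rig import sensors, eyes, ticket, robot
def cam(n):
    o=sensors.get_obs(); c=eyes.camera(n); c['obs']=o; return c
def save(c,f): cv2.imwrite('pics/'+f,c['img'][:,:,::-1])
E
python3 - <<'E'
from h import *
for n in ['scene','side','wrist']:
    c=cam(n); save(c,n+'0.png'); print(n,{k:v for k,v in c.items() if k not in('img','obs')})
print(c['obs'],robot.tip_reach)
a=cv2.imread('pics/scene0.png')
E
```

```text
pics
scene {'fov_y': 45.26611146890571, 'cx': 324.4189512967639, 'cy': 200.19849580333405, 'xyz': array([ 1.37950313, -0.40879967,  1.06703814]), 'attitude': array([0.31933924, 0.17905323, 0.46819947, 0.80420871])}
side {'fov_y': 48.14453197912633, 'cx': 319.2110076112157, 'cy': 202.02753865689277, 'xyz': array([-0.19362956, -0.93845409,  0.80109491]), 'attitude': array([ 0.47634506, -0.16563469, -0.28055332,  0.81667029])}
wrist {'fov_y': 62.60898076410858, 'cx': 322.2767087127158, 'cy': 202.50689913859932, 'hand_eye': array([[-1.49700342e-03,  9.68352875e-01,  2.49580583e-01,
         6.69637559e-02],
       [ 9.99998875e-01,  1.47197889e-03,  2.86908334e-04,
        -6.65374329e-04],
       [-8.95488388e-05,  2.49580732e-01, -9.68353990e-01,
        -1.39938669e-01],
       [ 0.00000000e+00,  0.00000000e+00,  0.00000000e+00,
         1.00000000e+00]])}
{'time': 0.1, 'q': array([ 1.16248993e+00,  5.28358617e-01,  1.43375548e+00, -7.27421546e-06,
        1.18140902e+00, -1.78490824e-01]), 'joint_velocities': array([-0.00070165, -0.00185173, -0.00432704, -0.00060535,  0.00025814,
        0.00046415]), 'joint_torque': array([-1.64284347e-04, -4.40986061e+01, -1.77150285e+01,  6.35151076e-02,
        5.33924892e-02, -5.15029546e-05]), 'position': array([0.14209536, 0.60800676, 0.24368436]), 'tool_rot': array([ 1.14653657e-01,  9.93405057e-01, -9.24960058e-04, -2.75933257e-04]), 'ft_force': array([-0.03671194,  0.46620128, -0.20449255]), 'moment': array([ 0.03426084, -0.00737343,  0.00279491]), 'grip_force': 0.0, 'grip_width': 0.08721126925544688} 0.022
```

View pics/scene0.png

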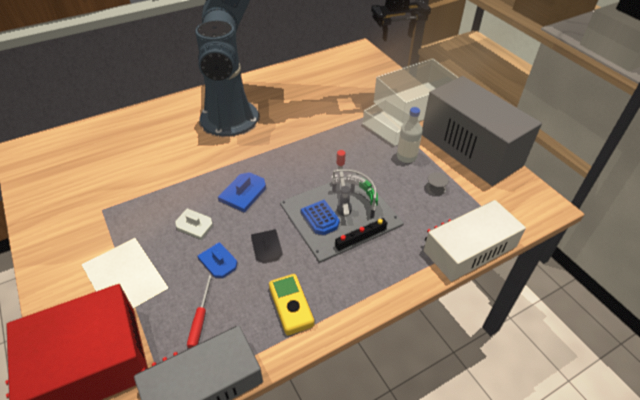

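View pics/side0.png

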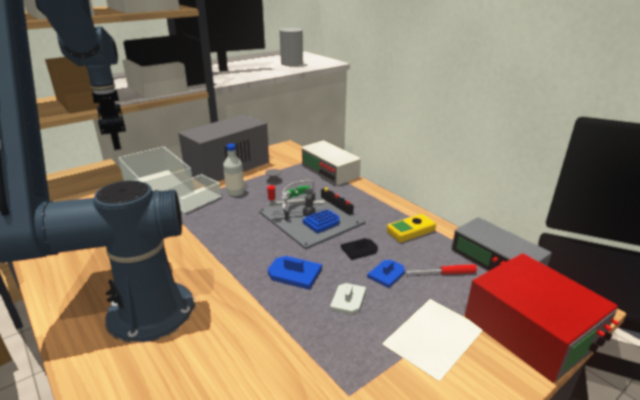

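The scene shows these candidates for the lid: a large blue one (243,190), a smaller blue one (217,260), a black one (267,246) and the white lid (194,222). The description picks the smaller blue one at (217,260). The fixture is at (342,215), with its knob at (341,156) and the green catch at (370,190). I'll check with an enlarged crop.

```bash
python3 - <<'E'
from h import *
a=cv2.imread('pics/scene0.png')[145:285,180:410]
cv2.imwrite('pics/c1.png',cv2.resize(a,None,fx=3.4,fy=3.4,interpolation=cv2.INTER_CUBIC))
E
```

```text
(no output)
```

View pics/c1.png

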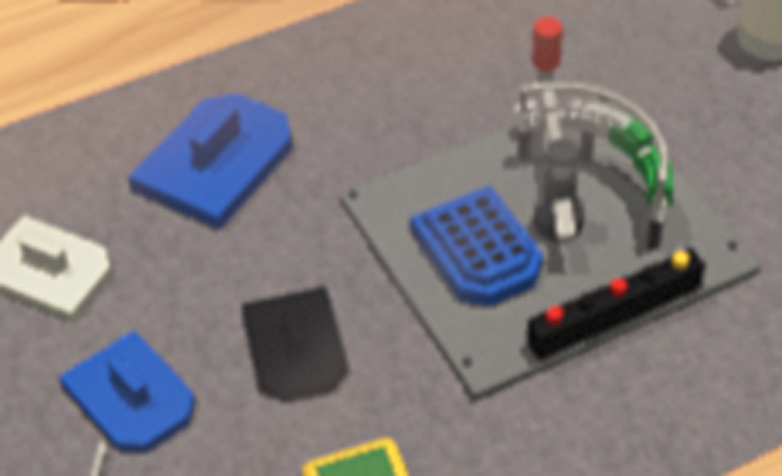

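```bash
cat >> h.py <<'E'
from scipy.optimize import least_squares
def proj(c,P,obs=None):
    P=np.atleast_2d(P)
    f=200/np.tan(np.radians(c['fov_y'])/2)
    if 'xyz' in c: p=R.from_quat(c['attitude']).inv().apply(P-c['xyz'])
    else:
        o=obs or c['obs']; t=R.from_quat(o['tool_rot']).inv().apply(P-o['position'])
        H=c['hand_eye']; p=(t-H[:3,3])@H[:3,:3]
    return np.c_[c['cx']+f*p[:,0]/-p[:,2], c['cy']+f*p[:,1]/p[:,2]]
def ray(c,uv,z,obs=None):
    f=200/np.tan(np.radians(c['fov_y'])/2)
    d=np.array([(uv[0]-c['cx'])/f,-(uv[1]-c['cy'])/f,-1])
    if 'xyz' in c: d=R.from_quat(c['attitude']).apply(d); o=np.array(c['xyz'])
    else:
        ob=obs or c['obs']; r=R.from_quat(ob['tool_rot']); H=c['hand_eye']
        d=r.apply(H[:3,:3]@d); o=ob['position']+r.apply(H[:3,3])
    return o+d*(z-o[2])/d[2]
def fit(c,M,px,x0,z0=0):
    M=np.array(M,float);px=np.array(px,float)
    def W(s): return np.c_[s[0]+np.cos(s[2])*M[:,0]-np.sin(s[2])*M[:,1],s[1]+np.sin(s[2])*M[:,0]+np.cos(s[2])*M[:,1],M[:,2]+z0]
    r=least_squares(lambda s:(proj(c,W(s))-px).ravel(),x0); return r.x,r.fun.reshape(-1,2)
LID=[(-.05,-.036,.014),(-.05,.036,.014),(.034,.036,.014),(.05,.020,.014),(.05,-.020,.014),(.034,-.036,.014)]
E
python3 - <<'E'
from h import *
c=cam('scene')
s=lambda l:[(180+u/3.4,145+v/3.4) for u,v in l]
x,r=fit(c,[(-.125,-.14,.012),(.125,-.14,.012),(.125,.14,.012)],s([(343,198),(473,394),(758,268)]),[.6,0,0])
print('fix',x,r)
fx=x
ca,sa=np.cos(x[2]),np.sin(x[2])
def F(a,b): return x[0]+ca*a-sa*b,x[1]+sa*a+ca*b
print('tray',F(0,-.065),'hub',F(0,.012))
print('knobray',ray(c,s([(548,26)])[0],.13), 'pred',np.array(F(0,.012))+.125*np.array([np.cos(x[2]+np.radians(155)),np.sin(x[2]+np.radians(155))]))
l,r=fit(c,[LID[i] for i in (0,1,3,4)],s([(63,380),(135,333),(194,400),(158,438)]),[.6,-.2,0])
print('lid',l,r)
for n,p in dict(white=(45,265),big=(210,160),black=(295,345),meter=(360,460),sdr=(100,450)).items(): print(n,ray(c,s([p])[0],.014))
E
```

```text
fix [ 0.59951619  0.10692515 -0.01403121] [[-1.70656915 -1.5231333 ]
 [ 0.0637048   0.96812434]
 [ 1.58288523 -0.07880107]]
tray (np.float64(0.5986041871757022), np.float64(0.04193154945538449)) hub (np.float64(0.5996845545819447), np.float64(0.11892396990225401))
knobray [0.48627576 0.17221702 0.13      ] pred [0.48714844 0.17333557]
lid [ 0.58464301 -0.26184645  0.31733332] [[-0.61955767 -0.20136087]
 [-0.90668138 -1.94872324]
 [ 1.25979076  1.90571703]
 [ 0.22112075  0.01743924]]
white [ 0.42866291 -0.28281596  0.014     ]
big [ 0.38287446 -0.11345838  0.014     ]
black [ 0.6082133  -0.13569501  0.014     ]
meter [ 0.73226046 -0.13941557  0.014     ]
sdr [ 0.62659436 -0.30840752  0.014     ]
```

The crop confirms it. The smaller blue lid, at crop (128,390), has two cut corners at its lower-right end, like the tray at crop (478,245). The black one and the larger blue one are excluded. Next I'll plan the approach above it.

```bash
cat >> h.py <<'E'
def plan(xyz,yaw,n,r=1):
    o=sensors.get_obs(); p=o['position']; T=R.from_quat(o['tool_rot'])
    # target tool: z down, x at yaw
    G=R.from_matrix(np.c_[[np.cos(yaw),np.sin(yaw),0],[np.sin(yaw),-np.cos(yaw),0],[0,0,-1]])
    w=(T.inv()*G).as_rotvec(); d=(np.array(xyz)-p)*1000/n
    for k in range(n):
        t=T*R.from_rotvec(w*k/n)
        a=np.round(np.r_[t.inv().apply(d)],r); print('[%s],'%','.join('%g'%v for v in list(a)+list(np.round(w/n,4))))
E
python3 - <<'E'
from h import *
plan([.585,-.262,.17],.317,24,0)
E
```

```text
[-26,-31,3,-0,0.0001,0.1081],
[-29,-28,3,-0,0.0001,0.1081],
[-32,-25,3,-0,0.0001,0.1081],
[-35,-21,3,-0,0.0001,0.1081],
[-37,-17,3,-0,0.0001,0.1081],
[-38,-13,3,-0,0.0001,0.1081],
[-40,-9,3,-0,0.0001,0.1081],
[-40,-5,3,-0,0.0001,0.1081],
[-41,-0,3,-0,0.0001,0.1081],
[-40,4,3,-0,0.0001,0.1081],
[-40,9,3,-0,0.0001,0.1081],
[-39,13,3,-0,0.0001,0.1081],
[-37,17,3,-0,0.0001,0.1081],
[-35,21,3,-0,0.0001,0.1081],
[-33,24,3,-0,0.0001,0.1081],
[-30,28,3,-0,0.0001,0.1081],
[-27,31,3,-0,0.0001,0.1081],
[-23,34,3,-0,0.0001,0.1081],
[-19,36,3,-0,0.0001,0.1081],
[-15,38,3,-0,0.0001,0.1081],
[-11,39,3,-0,0.0001,0.1081],
[-7,40,3,-0,0.0001,0.1081],
[-3,41,3,-0,0.0001,0.1081],
[2,41,3,-0,0.0001,0.1081],
```

{"method": "drive_tool", "body": {
  "deltas": [
    [[-26,-31,0,0,0,0.108],[-29,-28,0,0,0,0.108],[-32,-25,0,0,0,0.108],[-35,-21,0,0,0,0.108],[-37,-17,0,0,0,0.108],[-38,-13,0,0,0,0.108],[-40,-9,0,0,0,0.108],[-40,-5,0,0,0,0.108]]
  ],
  "gripper": 60
}}

```text
time: 0.87
position: [0.2894, 0.3175, 0.2446]
tool_rot: [0.522, 0.853, 0.0, 0.0]
ft_force: [0.9, -0.1, 0.1]
grip_width: 0.0531
grip_force: 0.0
```

{"method": "drive_tool", "body": {
  "deltas": [
    [[-41,0,0,0,0,0.108],[-40,4,0,0,0,0.108],[-40,9,0,0,0,0.108],[-39,13,0,0,0,0.108],[-37,17,3,0,0,0.108],[-35,21,6,0,0,0.108],[-33,24,6,0,0,0.108],[-30,28,6,0,0,0.108]]
  ]
}}

```text
time: 1.53
position: [0.4384, 0.0264, 0.2235]
tool_rot: [0.832, 0.556, 0.0, 0.0]
ft_force: [1.1, 0.2, -0.3]
grip_width: 0.052
grip_force: 0.0
```

{"method": "drive_tool", "body": {
  "deltas": [
    [[-27,31,7,0,0,0.108],[-23,34,7,0,0,0.108],[-19,36,7,0,0,0.108],[-15,37,7,0,0,0.108],[-11,39,7,0,0,0.108],[-7,40,7,0,0,0.108],[-3,41,7,0,0,0.108],[2,41,6,0,0,0.108]]
  ]
}}

```text
time: 2.2
position: [0.5869, -0.2634, 0.1677]
tool_rot: [0.988, 0.156, -0.0, -0.0]
ft_force: [0.6, 0.4, 0.3]
grip_width: 0.0525
grip_force: 0.0
```

```bash
python3 - <<'E'
from h import *
c=cam('wrist'); save(c,'w1.png'); o=c['obs']; print(o['time'],o['position'],o['tool_rot'],o['joint_velocities'])
E
```

```text
2.2 [ 0.58689397 -0.26343607  0.16770983] [ 9.87704924e-01  1.56328592e-01 -4.10586777e-04 -4.31693887e-04] [-0.38505504  0.54626443 -0.97251773  0.00707552  0.41026125  0.89625766]
```

View pics/w1.png

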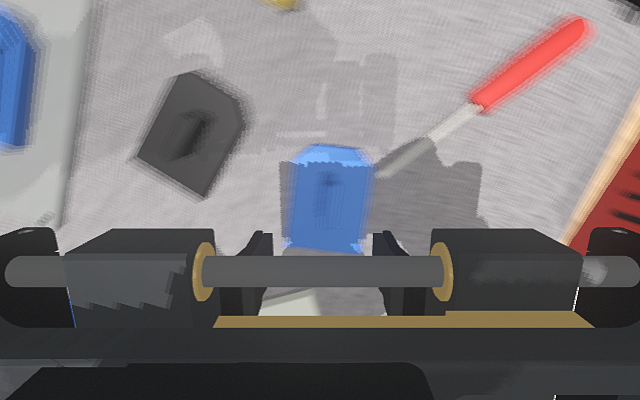

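The small blue lid is at about (331,200), with its cut end at the top (y≈150), but the picture is blurred by motion. The screwdriver tip is near (385,172). I'll let the arm settle and look again.

{"method": "drive_tool", "body": {
  "deltas": [
    [[0,0,0,0,0,0],[0,0,0,0,0,0],[0,0,0,0,0,0]]
  ]
}}

```text
time: 2.5
position: [0.5857, -0.2603, 0.1682]
tool_rot: [0.987, 0.16, -0.001, -0.001]
ft_force: [-0.4, 0.5, -0.5]
grip_width: 0.052
grip_force: 0.0
```

```bash
python3 - <<'E'
from h import *
c=cam('wrist'); save(c,'w2.png'); o=c['obs']; print(o['time'],o['position'],o['tool_rot'])
cv2.imwrite('pics/w2c.png',cv2.resize(c['img'][120:270,230:430,::-1],None,fx=4,fy=4,interpolation=cv2.INTER_CUBIC))
E
```

```text
2.5 [ 0.58572497 -0.2602962   0.16818481] [ 9.87161192e-01  1.59722714e-01 -7.82775539e-04 -9.07219259e-04]
```

View pics/w2c.png

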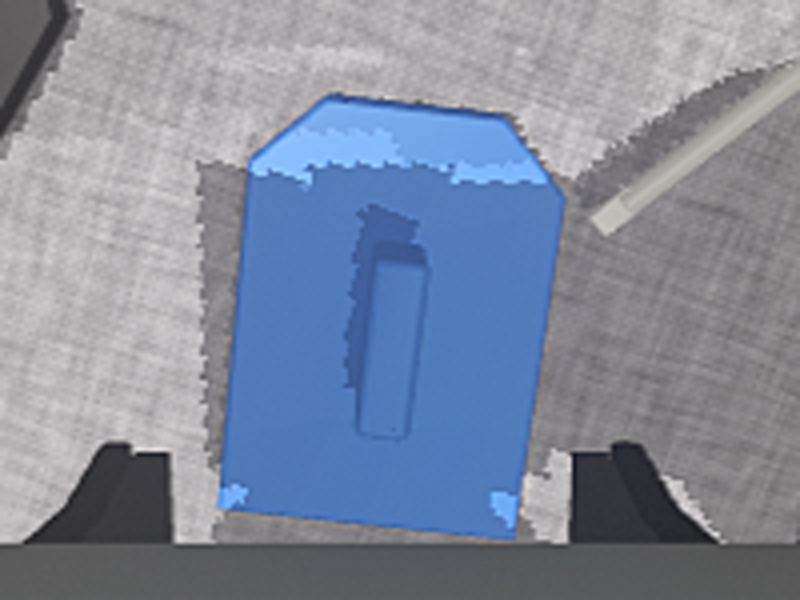

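The crop shows the lid's top plate clearly. Its plain-end corners are at (219,508) and (516,538), and the cut ends are at (249,161), (331,96), (506,117) and (564,199). The rib is centred near (395,340).

```bash
python3 - <<'E'
from h import *
import pickle
c=cam('wrist')
px=[(230+u/4,120+v/4) for u,v in [(516,538),(219,508),(249,161),(331,96),(506,117),(564,199)]]
l,r=fit(c,LID,px,[.585,-.26,.3]); print(l,r.round(1))
plan([l[0],l[1],.06],l[2],5)
print('then z to .032')
E
```

```text
[ 0.58182095 -0.26747783  0.20737581] [[-0.1  0.7]
 [-0.4  0.3]
 [ 0.  -0.2]
 [-0.8  0.1]
 [ 0.3 -0. ]
 [ 0.9 -0.7]]
[-1.3,1.2,21.8,-0.0002,0.0001,0.0228],
[-1.2,1.2,21.8,-0.0002,0.0001,0.0228],
[-1.2,1.2,21.8,-0.0002,0.0001,0.0228],
[-1.2,1.3,21.8,-0.0002,0.0001,0.0228],
[-1.2,1.3,21.8,-0.0002,0.0001,0.0228],
then z to .032
```

{"method": "drive_tool", "body": {
  "deltas": [
    [[-1.2,1.2,22,0,0,0.023],[-1.2,1.2,22,0,0,0.023],[-1.2,1.2,22,0,0,0.023],[-1.2,1.3,22,0,0,0.023],[-1.2,1.3,22,0,0,0.023],[0,0,10,0,0,0],[0,0,8,0,0,0],[0,0,0,0,0,0]]
  ]
}}

```text
time: 3.27
position: [0.582, -0.268, 0.0396]
tool_rot: [0.995, 0.103, -0.001, -0.001]
ft_force: [-0.3, 0.8, -0.2]
grip_width: 0.0522
grip_force: 0.0
```

{"method": "drive_tool", "body": {
  "deltas": [
    [[0,0,0,0,0,0],[0,0,0,0,0,0],[0,0,0,0,0,0],[0,0,0,0,0,0],[0,0,0,0,0,0]]
  ],
  "gripper": 0,
  "squeeze": 25
}}

```text
time: 3.68
position: [0.583, -0.2695, 0.0414]
tool_rot: [0.995, 0.102, 0.001, 0.0]
ft_force: [0.0, -0.0, 0.5]
grip_width: 0.0265
grip_force: 0.0
```

{"method": "drive_tool", "body": {
  "deltas": [
    [[0,0,1.5,0,0,0],[0,0,0,0,0,0],[0,0,0,0,0,0],[0,0,0,0,0,0],[0,0,0,0,0,0]]
  ]
}}

```text
time: 4.1
position: [0.5824, -0.2688, 0.0391]
tool_rot: [0.995, 0.102, -0.0, -0.0]
ft_force: [-0.9, 2.5, 2.8]
grip_width: 0.0119
grip_force: 25.0
```

{"method": "drive_tool", "body": {
  "deltas": [
    [[0,0,-10,0,0,0],[0,0,-25,0,0,0],[0,0,-35,0,0,0],[0,0,-35,0,0,0],[0,0,0,0,0,0],[0,0,0,0,0,0]]
  ]
}}

```text
time: 4.6
position: [0.5843, -0.2706, 0.1474]
tool_rot: [0.995, 0.102, 0.003, 0.002]
ft_force: [-0.3, 0.8, -1.4]
grip_width: 0.0121
grip_force: 25.0
```

```bash
python3 - <<'E'
from h import *
o=sensors.get_obs();print(o['time'],o['position'],o['tool_rot'],o['grip_width'],o['grip_force'])
plan([.470,.03,.2],-.014,10)
E
```

```text
4.6 [ 0.58426905 -0.27058777  0.14738049] [0.9947513  0.10225995 0.00260554 0.00244079] 0.0120820035964278 24.99948352575302
[-5,-31.7,-5.5,0.0005,-0.0005,0.0219],
[-5.7,-31.6,-5.4,0.0005,-0.0005,0.0219],
[-6.4,-31.5,-5.4,0.0005,-0.0005,0.0219],
[-7.1,-31.3,-5.4,0.0005,-0.0005,0.0219],
[-7.8,-31.2,-5.4,0.0005,-0.0005,0.0219],
[-8.5,-31,-5.4,0.0005,-0.0005,0.0219],
[-9.2,-30.8,-5.3,0.0005,-0.0005,0.0219],
[-9.9,-30.6,-5.3,0.0005,-0.0005,0.0219],
[-10.5,-30.4,-5.3,0.0005,-0.0005,0.0219],
[-11.2,-30.1,-5.3,0.0005,-0.0005,0.0219],
```

The lid is held: the jaws stopped at 12 mm, the rib's thickness. I'll move it short of the tray on the -x side, so the wrist camera can see the tray past it.

{"method": "drive_tool", "body": {
  "deltas": [
    [[-4,-32,-5,0,0,0.022],[-4,-32,-5,0,0,0.022],[-5,-32,-5,0,0,0.022],[-5,-32,-5,0,0,0.022],[-6,-32,-5,0,0,0.022],[-6,-31,-5,0,0,0.022],[-7,-31,-5,0,0,0.022],[-8,-31,-5,0,0,0.022]]
  ]
}}

```text
time: 5.27
position: [0.5039, -0.0224, 0.183]
tool_rot: [1.0, 0.014, -0.001, -0.0]
ft_force: [-0.6, 1.0, -1.3]
grip_width: 0.0118
grip_force: 25.0
```

{"method": "drive_tool", "body": {
  "deltas": [
    [[-9,-30,-5,0,0,0.022],[-10,-30,-5,0,0,0.022],[0,0,0,0,0,0],[0,0,0,0,0,0],[0,0,0,0,0,0],[0,0,0,0,0,0]]
  ]
}}

```text
time: 5.77
position: [0.4859, 0.0349, 0.1935]
tool_rot: [1.0, -0.008, -0.0, 0.0]
ft_force: [-0.3, -0.2, -0.8]
grip_width: 0.0118
grip_force: 25.0
```

```bash
python3 - <<'E'
from h import *
c=cam('wrist'); save(c,'w3.png'); o=c['obs']; print(o['time'],o['position'],o['tool_rot'],o['joint_velocities'].round(3))
for p in [(.5486,.0423,.03),(.5486,.0423,.0395),(.649,.04,.03),(.6,.12,.103),(.49,.17,.13)]: print(p,proj(c,p))
cv2.imwrite('pics/w3b.png',cv2.resize(c['img'][:,:,::-1],(800,500),interpolation=cv2.INTER_CUBIC))
E
```

```text
5.7667 [0.48593599 0.0348858  0.19350821] [ 9.99967646e-01 -8.04019368e-03 -1.89673324e-04  1.64656149e-04] [-0.011 -0.001 -0.003  0.002  0.004  0.002]
(0.5486, 0.0423, 0.03) [[311.92154122 124.84556881]]
(0.5486, 0.0423, 0.0395) [[311.59491077 125.04099295]]
(0.649, 0.04, 0.03) [[311.6237811   -0.56463708]]
(0.6, 0.12, 0.103) [[186.13085585  47.21966732]]
(0.49, 0.17, 0.13) [[112.81825367 223.9411735 ]]
```

View pics/w3b.png

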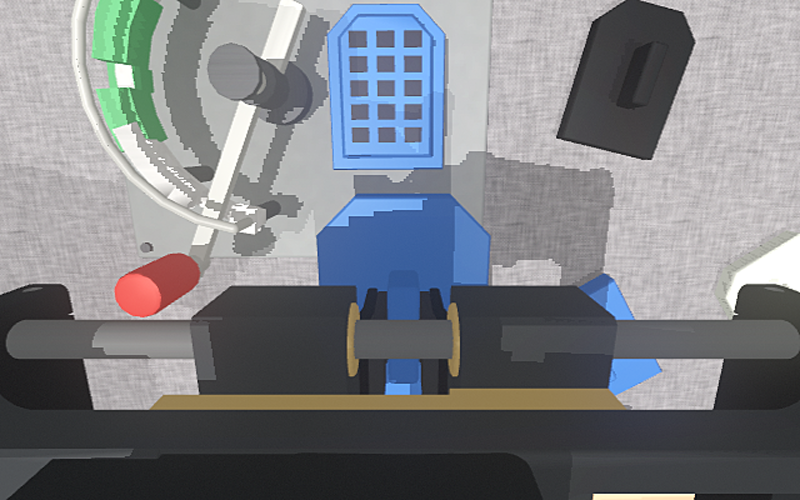

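The wrist view shows the tray with its cut end at the top (about (387,4)) and its plain-end corners at (331,170) and (444,170). The held lid's cut end is at about (402,195). The lever arm and the red knob are at (145,295), and the catch's notch is the light gap in the green at (124,75). I'll enlarge the tray and the catch in one picture.

```bash
python3 - <<'E'
from h import *
a=cv2.imread('pics/w3.png')
r=lambda b:cv2.resize(b,None,fx=4,fy=4,interpolation=cv2.INTER_CUBIC)
cv2.imwrite('pics/w3c.png',np.hstack([r(a[0:145,258:363]),r(a[0:145,65:160])]))
E
```

```text
(no output)
```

View pics/w3c.png

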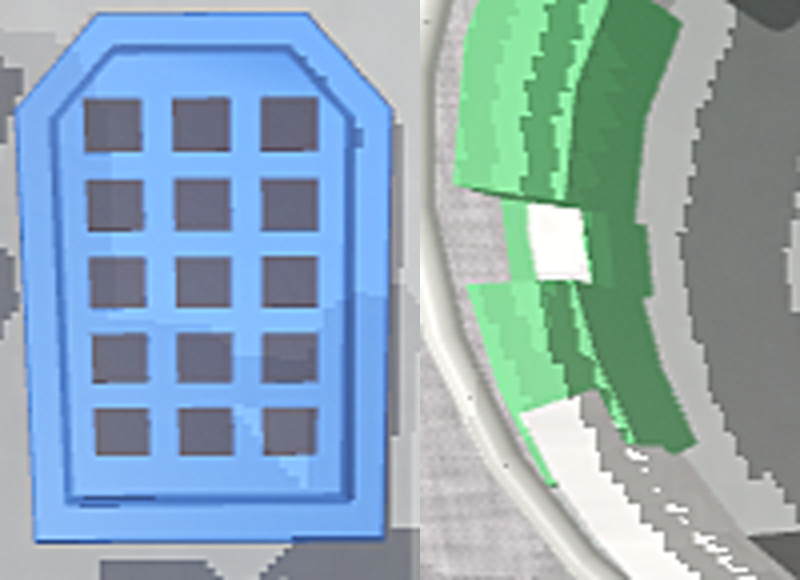

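The enlarged tray shows these flange corners: (36,541), (385,539), (391,108), (308,13), (97,13) and (17,103). In the catch half, the notch gap lies between the tooth edges (455,187)-(570,200) and (470,283)-(578,283).

```bash
python3 - <<'E'
from h import *
c=cam('wrist'); o=c['obs']
q=lambda l:[(258+u/4,v/4) for u,v in l]
# -x-y, -x+y, cut+y, tip+y, tip-y, cut-y
px=q([(385,539),(36,541),(17,103),(97,13),(308,13),(391,108)])
M=np.array(LID); M[:,2]=0
t,r=fit(c,M,px,[.6,.04,0],.03); print('tray',t,r.round(1).tolist())
# plug top 91x63 less 2.5
def W(s):
    m=M.copy(); m[:,:2]*=s[3]; return np.c_[s[0]+np.cos(s[2])*m[:,0]-np.sin(s[2])*m[:,1],s[1]+np.sin(s[2])*m[:,0]+np.cos(s[2])*m[:,1],m[:,2]+.03]
rr=least_squares(lambda s:(proj(c,W(s))-np.array(px)).ravel(),np.r_[t,1]);print('scaled',rr.x)
zt=o['position'][2]-.0391  # lid origin height in hand
lp=np.array([(318,236),(352,195),(452,195),(490,236)])/1.25
l,r=fit(c,[LID[i] for i in (2,3,4,5)],lp,[.486,.035,0],zt); print('lid',l,r.round(1).tolist(),'tcp',o['position'])
hub=np.array([t[0]-.077*np.sin(t[2]),t[1]+.077*np.cos(t[2])]); print('hub',hub)
for u,v,z in [(518,238,.072),(558,243,.06),(455,187,.072),(570,200,.072),(470,283,.072),(578,283,.072)]:
    p=ray(c,(65+(u-420)/4,v/4),z)[:2]-hub; a=np.arctan2(p[1],p[0])-t[2]; print(u,v,'r',np.hypot(*p).round(4),'swing',(np.radians(155)-a).round(3))
kp=ray(c,(138/1.25,295/1.25),.13)[:2];d=kp-hub;print('knob',kp,np.hypot(*d),np.radians(155)-np.arctan2(d[1],d[0])+t[2])
E
```

```text
tray [ 0.59411842  0.04296692 -0.01537567] [[-4.0, -4.9], [3.3, -5.1], [3.9, 1.8], [2.4, 3.0], [-2.0, 2.8], [-3.7, 0.3]]
scaled [ 0.59275971  0.04299294 -0.01556672  1.0735156 ]
lid [ 0.48534607  0.03382364 -0.01418054] [[-2.3, -0.4], [0.7, 0.9], [0.7, 0.6], [0.8, -1.0]] tcp [0.48595397 0.03473236 0.19356305]
hub [0.5953023  0.11995781]
518 238 r 0.084 swing 1.166
558 243 r 0.0843 swing 1.178
455 187 r 0.0946 swing 1.255
570 200 r 0.0738 swing 1.258
470 283 r 0.0944 swing 1.08
578 283 r 0.0743 swing 1.065
knob [0.48182827 0.17293199] 0.1252302649125716 -0.014938805497225486
```

```bash
python3 - <<'E'
from h import *
c=cam('wrist'); o=c['obs']
q=lambda l:np.array([(258+u/4,v/4) for u,v in l])
def F(px,z,x0):
    def W(s):
        hx,hy,k=s[3:]; m=np.array([(-hx,-hy),(-hx,hy),(hx-k,hy),(hx,hy-k),(hx,k-hy),(hx-k,-hy)])
        return np.c_[s[0]+np.cos(s[2])*m[:,0]-np.sin(s[2])*m[:,1],s[1]+np.sin(s[2])*m[:,0]+np.cos(s[2])*m[:,1],np.full(6,z)]
    r=least_squares(lambda s:(proj(c,W(s))-px).ravel(),x0); print(z,r.x.round(4),abs(r.fun).max())
F(q([(385,539),(36,541),(17,103),(97,13),(308,13),(391,108)]),.03,[.594,.043,-.015,.05,.036,.016])
F(q([(352,497),(70,501),(52,120),(110,47),(288,47),(350,118)]),.037,[.594,.043,-.015,.045,.031,.016])
for u,v in [(113,125),(289,124),(122,431),(290,431),(203,282)]: print(ray(c,q([(u,v)])[0],.0395)[:2])
plan([.5935,.0436,.12],-.0154,6)
E
```

```text
0.03 [ 0.593   0.043  -0.0158  0.0533  0.0393  0.0174] 0.8356752692666305
0.037 [ 0.5933  0.043  -0.0036  0.0445  0.0308  0.013 ] 0.5543495041167716
[0.62331592 0.06078225]
[0.62284869 0.02494916]
[0.56342012 0.06156497]
[0.56275958 0.02547526]
[0.59306316 0.04331199]
[17.9,-1.8,12.3,0,0.0001,-0.0003],
[17.9,-1.8,12.3,0,0.0001,-0.0003],
[17.9,-1.8,12.3,0,0.0001,-0.0003],
[17.9,-1.8,12.3,0,0.0001,-0.0003],
[17.9,-1.8,12.3,0,0.0001,-0.0003],
[17.9,-1.8,12.3,0,0.0001,-0.0003],
```

{"method": "drive_tool", "body": {
  "deltas": [
    [[18,-1.5,5,0,0,0],[18,-1.5,10,0,0,0],[18,-1.5,15,0,0,0],[18,-1.5,15,0,0,0],[18,-1.5,15,0,0,0],[17.5,-1.5,14,0,0,0],[0,0,0,0,0,0],[0,0,0,0,0,0]]
  ]
}}

```text
time: 6.58
position: [0.5929, 0.0425, 0.1188]
tool_rot: [1.0, -0.008, -0.001, -0.0]
ft_force: [-0.6, 0.3, -0.9]
grip_width: 0.0116
grip_force: 25.0
```

{"method": "drive_tool", "body": {
  "deltas": [
    [[0,0,10,0,0,0],[0,0,10,0,0,0],[0,0,8,0,0,0],[0,0,0,0,0,0],[0,0,0,0,0,0],[0,0,0,0,0,0]]
  ]
}}

```text
time: 7.08
position: [0.593, 0.0432, 0.0922]
tool_rot: [1.0, -0.008, 0.0, -0.0]
ft_force: [-0.1, -0.0, -1.4]
grip_width: 0.012
grip_force: 25.0
```

```bash
python3 - <<'E'
from h import *
o=sensors.get_obs();print(o['time'],o['position'],o['tool_rot'],o['joint_velocities'].round(3),o['ft_force'])
plan([.5936,.0438,.080],-.0145,1)
c=cam('wrist');save(c,'w4.png')
E
```

```text
7.0833 [0.59303981 0.04320527 0.09222183] [ 9.99971121e-01 -7.59949855e-03  6.31268691e-05 -1.39281904e-06] [ 0.003 -0.008 -0.009  0.002  0.    -0.001] [-0.09077611 -0.03349969 -1.36187709]
[0.5,-0.6,12.2,-0,-0.0001,-0.0007],
```

{"method": "drive_tool", "body": {
  "deltas": [
    [[0.5,-0.5,5,0,0,0],[0,0,5,0,0,0],[0,0,4,0,0,0],[0,0,3,0,0,0],[0,0,2,0,0,0],[0,0,0,0,0,0],[0,0,0,0,0,0]]
  ]
}}

```text
time: 7.72
position: [0.5936, 0.0437, 0.0728]
tool_rot: [1.0, -0.008, -0.0, -0.0]
ft_force: [0.3, -0.1, -1.6]
grip_width: 0.0118
grip_force: 25.0
```

{"method": "drive_tool", "body": {
  "deltas": [
    [[0,0,2,0,0,0],[0,0,1.5,0,0,0],[0,0,1,0,0,0],[0,0,0.5,0,0,0],[0,0,0,0,0,0],[0,0,0,0,0,0]]
  ]
}}

```text
time: 8.22
position: [0.5937, 0.0437, 0.069]
tool_rot: [1.0, -0.008, 0.0, 0.0]
ft_force: [-0.4, 0.5, 5.6]
grip_width: 0.0119
grip_force: 25.0
```

The lid has seated: contact came at the height expected. Releasing.

{"method": "drive_tool", "body": {
  "deltas": [
    [[0,0,0,0,0,0],[0,0,0,0,0,0],[0,0,0,0,0,0],[0,0,0,0,0,0],[0,0,0,0,0,0]]
  ],
  "gripper": 50
}}

```text
time: 8.63
position: [0.5936, 0.0437, 0.0679]
tool_rot: [1.0, -0.008, -0.0, -0.0]
ft_force: [-0.3, -0.3, 0.1]
grip_width: 0.0373
grip_force: 0.0
```

{"method": "drive_tool", "body": {
  "deltas": [
    [[0,0,-8,0,0,0],[0,0,-20,0,0,0],[0,0,-35,0,0,0],[0,0,-35,0,0,0],[0,0,-30,0,0,0],[0,0,0,0,0,0],[0,0,0,0,0,0],[0,0,0,0,0,0]]
  ]
}}

```text
time: 9.3
position: [0.593, 0.0438, 0.1959]
tool_rot: [1.0, -0.008, -0.0, -0.0]
ft_force: [-0.6, 0.9, -0.8]
grip_width: 0.0437
grip_force: 0.0
```

```bash
python3 - <<'E'
from h import *
c=cam('scene'); s=cam('side')
print('spray base',ray(c,(405,160),0),ray(s,(234,194),0),'reel',ray(c,(436,190),0))
w=cam('wrist'); save(w,'w5.png'); save(c,'s5.png'); o=w['obs']; print(o['time'],o['position'])
r=lambda b,f:cv2.resize(b,None,fx=f,fy=f,interpolation=cv2.INTER_CUBIC)
a=r(w['img'][110:300,230:420,::-1],2.1); b=r(c['img'][145:245,275:375,::-1],3.99)
cv2.imwrite('pics/w5c.png',np.hstack([a[:399],b[:399]]))
plan([.4818,.1735,.20],2.69,22)
E
```

```text
spray base [0.49638567 0.41829983 0.        ] [0.46779315 0.42268462 0.        ] reel [0.65574927 0.42011559 0.        ]
9.4 [0.59234107 0.04378284 0.19452727]
[-5.1,-5.8,-0.2,-0.0002,0,-0.123],
[-4.4,-6.4,-0.2,-0.0002,0,-0.123],
[-3.5,-6.9,-0.2,-0.0002,0,-0.123],
[-2.7,-7.3,-0.2,-0.0002,0,-0.123],
[-1.8,-7.5,-0.2,-0.0002,0,-0.123],
[-0.8,-7.7,-0.2,-0.0002,0,-0.123],
[0.1,-7.7,-0.2,-0.0002,0,-0.123],
[1.1,-7.7,-0.2,-0.0002,0,-0.123],
[2,-7.5,-0.2,-0.0002,0,-0.123],
[2.9,-7.2,-0.2,-0.0002,0,-0.123],
[3.8,-6.8,-0.3,-0.0002,0,-0.123],
[4.6,-6.3,-0.3,-0.0002,0,-0.123],
[5.3,-5.6,-0.3,-0.0002,0,-0.123],
[6,-5,-0.3,-0.0002,0,-0.123],
[6.5,-4.2,-0.3,-0.0002,0,-0.123],
[7,-3.4,-0.3,-0.0002,0,-0.123],
[7.3,-2.5,-0.3,-0.0002,0,-0.123],
[7.6,-1.6,-0.3,-0.0002,0,-0.123],
[7.7,-0.6,-0.3,-0.0002,0,-0.123],
[7.7,0.3,-0.3,-0.0002,0,-0.123],
[7.6,1.3,-0.3,-0.0002,0,-0.123],
[7.4,2.2,-0.3,-0.0002,0,-0.123],
```

View pics/w5c.png

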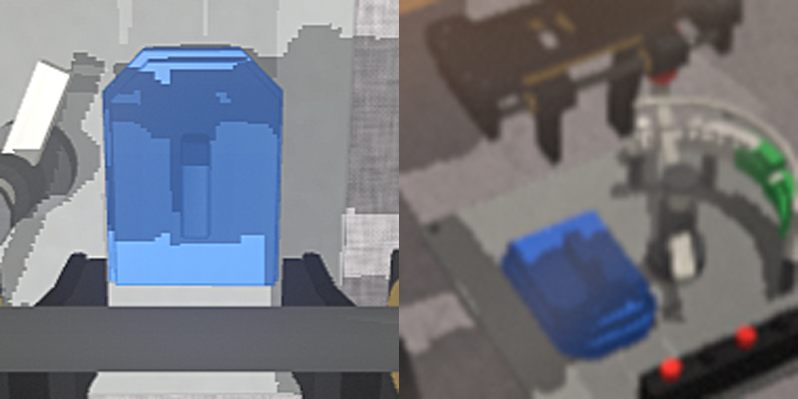

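The lid sits squarely on the tray, its cut corners over the tray's at (140,60) and (255,60), with an even rim. Next I go to the knob.

{"method": "drive_tool", "body": {
  "deltas": [
    [[-5,-6,0,0,0,-0.123],[-4.4,-6.4,0,0,0,-0.123],[-3.5,-7,0,0,0,-0.123],[-2.7,-7.3,0,0,0,-0.123],[-1.8,-7.5,0,0,0,-0.123],[-0.8,-7.7,0,0,0,-0.123],[0,-7.7,0,0,0,-0.123],[1,-7.7,0,0,0,-0.123]]
  ],
  "gripper": 65
}}

```text
time: 10.12
position: [0.5523, 0.0912, 0.1945]
tool_rot: [0.884, 0.468, -0.001, -0.001]
ft_force: [-0.0, 1.0, 0.3]
grip_width: 0.0563
grip_force: 0.0
```

{"method": "drive_tool", "body": {
  "deltas": [
    [[2,-7.5,0,0,0,-0.123],[3,-7.2,0,0,0,-0.123],[3.8,-6.8,0,0,0,-0.123],[4.6,-6.3,0,0,0,-0.123],[5.3,-5.6,0,0,0,-0.123],[6,-5,0,0,0,-0.123],[6.5,-4.2,0,0,0,-0.123],[7,-3.4,0,0,0,-0.123]]
  ]
}}

```text
time: 10.78
position: [0.512, 0.1385, 0.1947]
tool_rot: [0.558, 0.83, -0.001, -0.001]
ft_force: [-0.5, -0.9, 0.2]
grip_width: 0.0568
grip_force: 0.0
```

{"method": "drive_tool", "body": {
  "deltas": [
    [[7.3,-2.5,0,0,0,-0.123],[7.6,-1.6,0,0,0,-0.123],[7.7,-0.6,0,0,0,-0.123],[7.7,0.3,0,0,0,-0.123],[7.6,1.3,0,0,0,-0.123],[7.4,2.2,0,0,0,-0.123],[0,0,0,0,0,0],[0,0,0,0,0,0]]
  ]
}}

```text
time: 11.45
position: [0.4822, 0.1735, 0.1951]
tool_rot: [0.225, 0.974, -0.0, -0.001]
ft_force: [0.0, 0.3, 0.0]
grip_width: 0.0566
grip_force: 0.0
```

```bash
python3 - <<'E'
from h import *
c=cam('wrist'); save(c,'w6.png'); o=c['obs']; print(o['time'],o['position'],o['tool_rot'])
im=c['img'].astype(int); m=((im[...,0]>120)&(im[...,1]<110)&(im[...,2]<110)).astype(np.uint8)
n,L,st,ce=cv2.connectedComponentsWithStats(m); print(st[1:][st[1:,4]>50],ce[1:][st[1:,4]>50], proj(c,(.4818,.1735,.13)))
plan([.4818,.1735,.113],2.69,5)
E
```

```text
11.45 [0.48220671 0.17348936 0.19512814] [ 2.24674556e-01  9.74433279e-01 -4.30743296e-04 -9.71543888e-04]
[[ 305  189   38   50 1486]
 [ 188  245   15   54  226]
 [ 446  283   11   16   52]] [[323.42462988 214.18573351]
 [193.80530973 275.78761062]
 [451.36538462 291.15384615]] [[322.98632243 222.82193522]]
[0.2,-0,16.5,-0.0002,-0.0002,-0.0004],
[0.2,-0,16.5,-0.0002,-0.0002,-0.0004],
[0.2,-0,16.5,-0.0002,-0.0002,-0.0004],
[0.2,-0,16.5,-0.0002,-0.0002,-0.0004],
[0.2,-0,16.5,-0.0002,-0.0002,-0.0004],
```

{"method": "drive_tool", "body": {
  "deltas": [
    [[0,0,10,0,0,0],[0,0,22,0,0,0],[0,0,22,0,0,0],[0,0,18,0,0,0],[0,0,10,0,0,0],[0,0,0,0,0,0]]
  ]
}}

```text
time: 12.0
position: [0.4814, 0.1729, 0.1115]
tool_rot: [0.224, 0.975, -0.001, -0.002]
ft_force: [0.2, 0.8, -0.2]
grip_width: 0.0567
grip_force: 0.0
```

{"method": "drive_tool", "body": {
  "deltas": [
    [[0,0,0,0,0,0],[0,0,0,0,0,0],[0,0,0,0,0,0],[0,0,0,0,0,0],[0,0,0,0,0,0],[0,0,0,0,0,0],[0,0,0,0,0,0]]
  ],
  "gripper": 0,
  "squeeze": 40
}}

```text
time: 12.58
position: [0.4832, 0.1736, 0.1147]
tool_rot: [0.224, 0.975, 0.0, 0.001]
ft_force: [0.1, -1.2, 3.3]
grip_width: 0.025
grip_force: 40.0
```

{"method": "drive_tool", "body": {
  "deltas": [
    [[0,0,-3,0,0,0],[0,0,-4,0,0,0],[0,0,-5,0,0,0],[0,0,-4,0,0,0],[0,0,0,0,0,0],[0,0,0,0,0,0],[0,0,0,0,0,0]]
  ]
}}

```text
time: 13.17
position: [0.4831, 0.1733, 0.1299]
tool_rot: [0.223, 0.975, 0.0, 0.0]
ft_force: [3.5, -0.3, -11.3]
grip_width: 0.0254
grip_force: 39.9
```

```bash
cat >> h.py <<'E'
HUB=np.array([.5941,.1200]); FY=-.0145
def swing(p): d=np.array(p)[:2]-HUB; return np.radians(155)+FY-np.arctan2(d[1],d[0]), np.hypot(*d)
def arc(s1,n,r=1,zw=0):
    """rows taking TCP along the arc to swing s1; the tool's yaw turned along"""
    o=sensors.get_obs(); p=o['position']; T=R.from_quat(o['tool_rot']); x=T.apply([1,0,0]); y0=np.arctan2(x[1],x[0])
    s0,r0=swing(p); pp=p[:2].copy()
    print('swing',s0,'r',r0,'z',p[2],'yaw',y0)
    for k in range(1,n+1):
        s=s0+(s1-s0)*k/n; a=np.radians(155)+FY-s; rr=r0+(.125-r0)*k/n
        q=HUB+rr*np.array([np.cos(a),np.sin(a)]); yw=y0-(s1-s0)*(k-1)/n
        d=(q-pp)*1000; pp=q
        print([round(d[0]*np.cos(yw)+d[1]*np.sin(yw),r),round(d[0]*np.sin(yw)-d[1]*np.cos(yw),r),0,0,0,round((s1-s0)/n,4)])
E
python3 - <<'E'
from h import *
o=sensors.get_obs();print(o['time'],o['position'],o['ft_force'],o['moment'],o['grip_width'],o['grip_force'])
arc(1.0,20)
E
```

```text
13.1667 [0.4831259  0.17334383 0.12989266] [  3.47576752  -0.26063525 -11.33848764] [-0.08242311 -0.6706911   0.09634151] 0.025351658987600525 39.90327193401754
swing -0.0027539639749263323 r 0.1231292568505288 z 0.12989266446703773 yaw 2.690820546863246
[np.float64(-0.0), np.float64(6.2), 0, 0, 0, np.float64(0.0501)]
[np.float64(-0.0), np.float64(6.2), 0, 0, 0, np.float64(0.0501)]
[np.float64(-0.0), np.float64(6.2), 0, 0, 0, np.float64(0.0501)]
[np.float64(-0.0), np.float64(6.2), 0, 0, 0, np.float64(0.0501)]
[np.float64(-0.0), np.float64(6.2), 0, 0, 0, np.float64(0.0501)]
[np.float64(-0.0), np.float64(6.2), 0, 0, 0, np.float64(0.0501)]
[np.float64(-0.0), np.float64(6.2), 0, 0, 0, np.float64(0.0501)]
[np.float64(-0.0), np.float64(6.2), 0, 0, 0, np.float64(0.0501)]
[np.float64(-0.0), np.float64(6.2), 0, 0, 0, np.float64(0.0501)]
[np.float64(-0.0), np.float64(6.2), 0, 0, 0, np.float64(0.0501)]
[np.float64(-0.0), np.float64(6.2), 0, 0, 0, np.float64(0.0501)]
[np.float64(-0.0), np.float64(6.2), 0, 0, 0, np.float64(0.0501)]
[np.float64(-0.0), np.float64(6.2), 0, 0, 0, np.float64(0.0501)]
[np.float64(-0.0), np.float64(6.2), 0, 0, 0, np.float64(0.0501)]
[np.float64(-0.0), np.float64(6.2), 0, 0, 0, np.float64(0.0501)]
[np.float64(-0.0), np.float64(6.2), 0, 0, 0, np.float64(0.0501)]
[np.float64(-0.0), np.float64(6.3), 0, 0, 0, np.float64(0.0501)]
[np.float64(-0.0), np.float64(6.3), 0, 0, 0, np.float64(0.0501)]
[np.float64(-0.0), np.float64(6.3), 0, 0, 0, np.float64(0.0501)]
[np.float64(-0.0), np.float64(6.3), 0, 0, 0, np.float64(0.0501)]
```

{"method": "drive_tool", "body": {
  "deltas": [
    [[-0.1,3,0,0,0,0.025],[-0.1,6.2,0,0,0,0.05],[-0.1,6.2,0,0,0,0.05],[-0.1,6.2,0,0,0,0.05],[-0.1,6.2,0,0,0,0.05],[-0.1,6.2,0,0,0,0.05],[-0.1,6.2,0,0,0,0.05],[-0.1,6.2,0,0,0,0.05]]
  ]
}}

```text
time: 13.83
position: [0.5098, 0.2102, 0.1295]
tool_rot: [0.402, 0.916, -0.001, -0.0]
ft_force: [3.2, -3.4, -10.6]
grip_width: 0.0254
grip_force: 39.9
```

```bash
python3 - <<'E'
from h import *
o=sensors.get_obs();print(o['time'],o['position'],o['ft_force'],o['grip_width'],o['grip_force'])
arc(1.0,12,2)
E
```

```text
13.8333 [0.50976847 0.21024547 0.12947504] [  3.19569801  -3.35245911 -10.63831729] 0.02541376538222419 39.90193521603942
swing 0.3684287225046159 r 0.12351539434938336 z 0.12947504166756926 yaw 2.3140643056700156
[np.float64(0.01), np.float64(6.5), 0, 0, 0, np.float64(0.0526)]
[np.float64(0.01), np.float64(6.51), 0, 0, 0, np.float64(0.0526)]
[np.float64(0.01), np.float64(6.52), 0, 0, 0, np.float64(0.0526)]
[np.float64(0.01), np.float64(6.52), 0, 0, 0, np.float64(0.0526)]
[np.float64(0.01), np.float64(6.53), 0, 0, 0, np.float64(0.0526)]
[np.float64(0.01), np.float64(6.54), 0, 0, 0, np.float64(0.0526)]
[np.float64(0.01), np.float64(6.54), 0, 0, 0, np.float64(0.0526)]
[np.float64(0.01), np.float64(6.55), 0, 0, 0, np.float64(0.0526)]
[np.float64(0.01), np.float64(6.56), 0, 0, 0, np.float64(0.0526)]
[np.float64(0.01), np.float64(6.56), 0, 0, 0, np.float64(0.0526)]
[np.float64(0.01), np.float64(6.57), 0, 0, 0, np.float64(0.0526)]
[np.float64(0.0), np.float64(6.58), 0, 0, 0, np.float64(0.0526)]
```

{"method": "drive_tool", "body": {
  "deltas": [
    [[-0.1,6.4,0,0,0,0.052],[-0.1,6.4,0,0,0,0.052],[-0.1,6.4,0,0,0,0.052],[-0.1,6.4,0,0,0,0.052],[-0.1,6.4,0,0,0,0.052],[-0.1,6.4,0,0,0,0.052],[-0.1,6.4,0,0,0,0.052],[-0.1,6.4,0,0,0,0.052]]
  ]
}}

```text
time: 14.5
position: [0.5523, 0.2363, 0.1289]
tool_rot: [0.582, 0.813, -0.002, -0.001]
ft_force: [2.4, -2.3, -11.7]
grip_width: 0.0252
grip_force: 39.9
```

{"method": "drive_tool", "body": {
  "deltas": [
    [[-0.1,6,0,0,0,0.048],[-0.1,6,0,0,0,0.048],[-0.1,3,0,0,0,0.024],[0,0,0,0,0,0],[0,0,0,0,0,0],[0,0,0,0,0,0]]
  ]
}}

```text
time: 15.0
position: [0.5667, 0.2405, 0.1294]
tool_rot: [0.629, 0.777, -0.001, -0.001]
ft_force: [1.4, -2.5, -11.1]
grip_width: 0.0255
grip_force: 39.9
```

```bash
python3 - <<'E'
from h import *
c=cam('wrist');o=c['obs'];save(c,'w7.png');s=cam('scene');save(s,'s7.png')
print(o['time'],o['position'],o['ft_force'],o['grip_width'],o['grip_force'])
arc(1.08,2,2)
im=cv2.resize(c['img'][:,:,::-1],(800,500),interpolation=cv2.INTER_CUBIC);cv2.imwrite('pics/w7b.png',im)
E
```

```text
15.0 [0.56665995 0.24053119 0.1294068 ] [  1.41026898  -2.54929576 -11.08859177] 0.025460980809726676 39.90400484763086
swing 0.8965634207944237 r 0.1236248994748534 z 0.12960409486024815 yaw 1.7804021021064986
[np.float64(0.32), np.float64(11.38), 0, 0, 0, np.float64(0.0917)]
[np.float64(0.32), np.float64(11.45), 0, 0, 0, np.float64(0.0917)]
```

Swing is about 0.90, lifted. The catch centre is estimated at 1.165. I'll go to about 1.12, rest the lever on the first tooth, loosen the jaws, then drag until it drops.

{"method": "drive_tool", "body": {
  "deltas": [
    [[-0.1,5.5,0,0,0,0.045],[-0.1,5.5,0,0,0,0.045],[-0.1,5.5,0,0,0,0.045],[-0.1,5.5,0,0,0,0.045],[-0.1,4.5,0,0,0,0.036],[0,0,1.5,0,0,0],[0,0,1.5,0,0,0],[0,0,0,0,0,0]]
  ]
}}

```text
time: 15.77
position: [0.5932, 0.2435, 0.1268]
tool_rot: [0.709, 0.705, -0.001, -0.0]
ft_force: [-1.6, -4.2, -11.2]
grip_width: 0.0251
grip_force: 39.9
```

{"method": "drive_tool", "body": {
  "deltas": [
    [[0,0,0.5,0,0,0],[0,0,0,0,0,0],[0,0,0,0,0,0]]
  ]
}}

```text
time: 16.02
position: [0.5933, 0.2436, 0.1267]
tool_rot: [0.709, 0.705, -0.001, -0.0]
ft_force: [-1.6, -4.4, -7.4]
grip_width: 0.0254
grip_force: 39.9
```

```bash
python3 - <<'E'
from h import *
o=sensors.get_obs()
print(o['time'],o['position'],o['ft_force'],o['grip_width'],o['grip_force'])
arc(1.165,2,2)
E
```

```text
16.0167 [0.59329635 0.24355896 0.12667349] [-1.55656627 -4.35773379 -7.42007743] 0.02538369699037448 39.91787748411298
swing 1.1134599634162938 r 0.12356157200123319 z 0.12667348775319068 yaw 1.5643705119039468
[np.float64(0.72), np.float64(3.19), 0, 0, 0, np.float64(0.0258)]
[np.float64(0.72), np.float64(3.21), 0, 0, 0, np.float64(0.0258)]
```

{"method": "drive_tool", "body": {
  "deltas": [
    [[0,0,0,0,0,0],[0,0,0,0,0,0],[0,0,0,0,0,0],[0,0,0,0,0,0]]
  ],
  "gripper": 36
}}

```text
time: 16.35
position: [0.5957, 0.2451, 0.1283]
tool_rot: [0.71, 0.705, 0.002, 0.001]
ft_force: [-0.8, 0.5, -0.2]
grip_width: 0.0311
grip_force: 0.2
```

```bash
cat >> h.py <<'E'
def knob(f):
    c=cam('wrist'); save(c,f); o=c['obs']; im=c['img'].astype(int)
    m=((im[...,0]>110)&(im[...,1]<100)&(im[...,2]<100)).astype(np.uint8); m[:,:270]=0; m[:,370:]=0
    n,L,st,ce=cv2.connectedComponentsWithStats(m); i=1+np.argmax(st[1:,4])
    print('t',o['time'],'swing tcp',swing(o['position'])[0].round(4),'F',o['ft_force'].round(1),'w',o['grip_width'],'knob box',st[i])
    for l in (0,.012): print(l, proj(c,np.r_[o['position'][:2],.13+l]).round(0))
E
python3 - <<'E'
from h import *
knob('w8.png')
E
```

```text
t 16.35 swing tcp 1.1327 F [-0.8  0.5 -0.2] w 0.031064500855183735 knob box [ 292  220   52   36 1420]
0 [[321. 269.]]
0.012 [[321. 281.]]
```

{"method": "drive_tool", "body": {
  "deltas": [
    [[0,1.2,0,0,0,0.01],[0,1.2,0,0,0,0.01],[0,1.2,0,0,0,0.01],[0,1.2,0,0,0,0.01]]
  ]
}}

```text
time: 16.73
position: [0.5963, 0.2441, 0.1267]
tool_rot: [0.724, 0.69, -0.002, -0.002]
ft_force: [-8.3, 0.3, 6.6]
grip_width: 0.0314
grip_force: 4.3
```

```bash
python3 - <<'E'
from h import *
knob('w9.png')
E
```

```text
t 16.7333 swing tcp 1.1379 F [-8.3  0.3  6.6] w 0.031355441040726635 knob box [ 290  219   54   37 1484]
0 [[321. 270.]]
0.012 [[321. 283.]]
```

```bash
python3 - <<'E'
from h import *
for f in ['w7.png','w8.png','w9.png']:
    im=cv2.imread('pics/'+f)[:,:,::-1].astype(int)
    m=((im[...,0]>110)&(im[...,1]<100)&(im[...,2]<100)).astype(np.uint8); m[:,:270]=0; m[:,370:]=0
    n,L,st,ce=cv2.connectedComponentsWithStats(m); i=1+np.argmax(st[1:,4]); print(f,st[i],[(m[r].nonzero()[0][[0,-1]]).tolist() for r in (225,235,245,252) if m[r].any()])
c=cam('scene');save(c,'s9.png')
d=cam('side');save(d,'d9.png')
for s in (1.12,1.14,1.165):
  a=np.radians(155)+FY-s
  for z in (.13,.142): P=np.r_[HUB+.125*np.array([np.cos(a),np.sin(a)]),z]; print(s,z,'scene',proj(c,P).round(1),'side',proj(d,P).round(1))
for C in (c,d):
    im=C['img'].astype(int); m=((im[...,0]>90)&(im[...,1]<60)&(im[...,2]<60)).astype(np.uint8)
    p=proj(C,P)[0].astype(int); m2=m[p[1]-20:p[1]+40,p[0]-25:p[0]+25]; ys,xs=m2.nonzero(); print(len(ys), (xs.min()+p[0]-25,xs.max()+p[0]-25,ys.min()+p[1]-20,ys.max()+p[1]-20) if len(ys) else '')
r=lambda b,f:cv2.resize(b,None,fx=f,fy=f,interpolation=cv2.INTER_CUBIC)
w=cv2.imread('pics/w9.png')
p=proj(c,P)[0].astype(int);q=proj(d,P)[0].astype(int)
A=r(c['img'][p[1]-30:p[1]+70,p[0]-50:p[0]+50,::-1],4);B=r(d['img'][q[1]-30:q[1]+70,q[0]-50:q[0]+50,::-1],4)
cv2.imwrite('pics/k9.png',np.vstack([np.hstack([A,B]),r(w[180:280,220:420],2)[:200].repeat(2,1)[:, :800]]))
E
```

```text
w7.png [ 296  218   54   38 1541] [[306, 339], [300, 345], [298, 347], [297, 348]]
w8.png [ 292  220   52   36 1420] [[304, 331], [296, 339], [294, 342], [292, 343]]
w9.png [ 290  219   54   37 1484] [[302, 332], [295, 339], [293, 342], [291, 342]]
1.12 0.13 scene [[382.4 166.3]] side [[287.5 169.9]]
1.12 0.142 scene [[382.9 163.2]] side [[287.4 166.8]]
1.14 0.13 scene [[382.9 166.8]] side [[288.1 169.7]]
1.14 0.142 scene [[383.4 163.7]] side [[288.  166.6]]
1.165 0.13 scene [[383.5 167.5]] side [[288.9 169.5]]
1.165 0.142 scene [[383.9 164.4]] side [[288.8 166.4]]
39 (np.int64(378), np.int64(382), np.int64(167), np.int64(177))
53 (np.int64(285), np.int64(290), np.int64(167), np.int64(179))
```

View pics/k9.png

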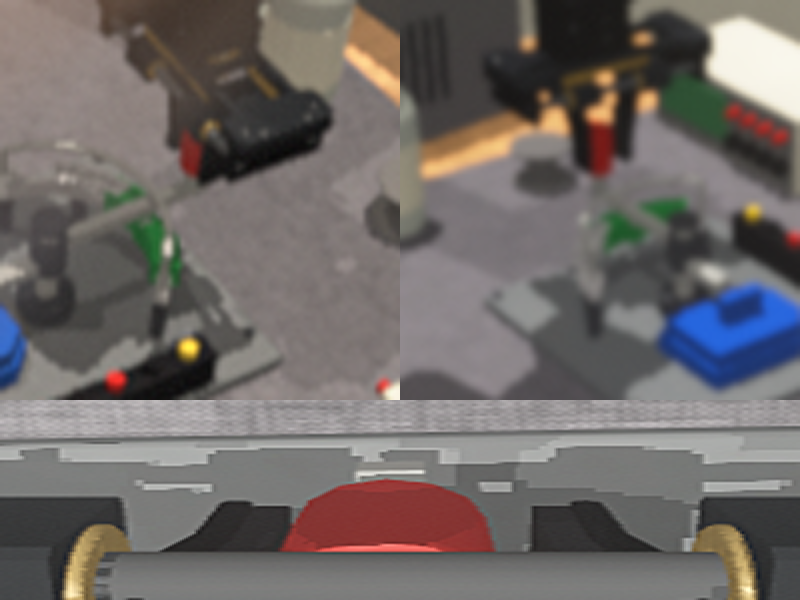

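The knob is still high between the jaws (wrist strip (390,515), the same size as when lifted), with the left finger against it, so it has not dropped yet. I'll continue the drag.

{"method": "drive_tool", "body": {
  "deltas": [
    [[0,1,-0.5,0,0,0.008],[0,1,0,0,0,0.008],[0,0.5,0,0,0,0.004],[0,0,0,0,0,0]]
  ]
}}

```text
time: 17.22
position: [0.5981, 0.2439, 0.1266]
tool_rot: [0.731, 0.683, -0.003, -0.003]
ft_force: [-7.0, 0.9, 3.6]
grip_width: 0.0316
grip_force: 3.8
```

```bash
python3 - <<'E'
from h import *
knob('w10.png'); print(sensors.get_obs()['position'])
E
```

```text
t 17.2167 swing tcp 1.152 F [-7.   0.9  3.6] w 0.03163742738201838 knob box [ 290  219   54   37 1492]
0 [[321. 270.]]
0.012 [[321. 283.]]
[0.59807319 0.24388754 0.12655101]
```

{"method": "drive_tool", "body": {
  "deltas": [
    [[0,1,-0.3,0,0,0.008],[0,1,0,0,0,0.008],[0,1,0,0,0,0.008],[0,0,0,0,0,0]]
  ]
}}

```text
time: 17.6
position: [0.606, 0.2435, 0.1276]
tool_rot: [0.739, 0.674, 0.001, 0.001]
ft_force: [-0.8, -1.2, -0.2]
grip_width: 0.0312
grip_force: 0.1
```

```bash
python3 - <<'E'
from h import *
knob('w11.png'); print(sensors.get_obs()['position'])
E
```

```text
t 17.6 swing tcp 1.2158 F [-0.8 -1.2 -0.2] w 0.03121249067545404 knob box [ 291  213   54   43 1796]
0 [[321. 270.]]
0.012 [[321. 282.]]
[0.60587228 0.24343881 0.12760787]
```

```bash
cat >> h.py <<'E'
def lev(f,o,c):
    im=cv2.imread('pics/'+f)[:,:,::-1].astype(int); m=((im[...,0]>110)&(im[...,1]<100)&(im[...,2]<100)); m[:,:270]=0; m[:,370:]=0
    ed=np.array([(r,*m[r].nonzero()[0][[0,-1]]) for r in range(180,256) if m[r].sum()>5])
    def pred(s,l):
        a=np.radians(155)+FY-s; k=HUB+.125*np.array([np.cos(a),np.sin(a)]); t=np.linspace(0,2*np.pi,60)
        P=np.vstack([np.c_[k[0]+.013*np.cos(t),k[1]+.013*np.sin(t),np.full(60,z+l)] for z in (.085,.13)])
        h=cv2.convexHull(proj(c,P,o).astype(np.float32)); M=np.zeros(im.shape[:2],np.uint8); cv2.fillConvexPoly(M,h.round().astype(int),1); M[256:]=0; return M.astype(bool)
    best=sorted(((m[:256]^pred(s,l)[:256]).sum(),s,l) for s in np.arange(1.08,1.30,.005) for l in (0,.003,.006,.009,.012,.015,.018))
    print(f,m.sum(),best[:4])
E
python3 - <<'E'
from h import *
c=cam('wrist');save(c,'w12.png');o=c['obs'];print(o['time'],o['position'],o['ft_force'])
lev('w12.png',o,c)
o2=dict(o);o2['position']=np.array([0.59807319,0.24388754,0.12655101]);o2['tool_rot']=np.array([.731,.683,-.003,-.003])
lev('w10.png',o2,c)
E
```

```text
17.65 [0.60587228 0.24343881 0.12760787] [-0.57033485 -0.50605919  0.39169471]
w12.png 1919 [(np.int64(75), np.float64(1.1999999999999975), 0), (np.int64(83), np.float64(1.1999999999999975), 0.003), (np.int64(120), np.float64(1.1949999999999976), 0), (np.int64(129), np.float64(1.1949999999999976), 0.003)]
w10.png 2209 [(np.int64(103), np.float64(1.134999999999999), 0.012), (np.int64(123), np.float64(1.134999999999999), 0.015), (np.int64(126), np.float64(1.129999999999999), 0.012), (np.int64(168), np.float64(1.134999999999999), 0.009)]
```

The cylinder fit gives lift 0 at swing 1.20, where it was 0.012 just before, so the lever has dropped into the notch. I'll open, back off upward and verify.

{"method": "drive_tool", "body": {
  "deltas": [
    [[0,-1,0,0,0,0],[0,0,0,0,0,0],[0,0,0,0,0,0],[0,0,0,0,0,0]]
  ],
  "gripper": 65
}}

```text
time: 18.03
position: [0.6037, 0.2435, 0.1275]
tool_rot: [0.739, 0.674, 0.0, 0.0]
ft_force: [0.6, -0.3, 0.2]
grip_width: 0.0502
grip_force: 0.0
```

{"method": "drive_tool", "body": {
  "deltas": [
    [[0,0,-10,0,0,0],[0,0,-25,0,0,0],[0,0,-35,0,0,0],[0,0,-35,0,0,0],[25,0,-25,0,0,0],[35,0,0,0,0,0],[15,0,0,0,0,0],[0,0,0,0,0,0]]
  ]
}}

```text
time: 18.7
position: [0.6101, 0.3216, 0.2585]
tool_rot: [0.737, 0.676, 0.001, -0.0]
ft_force: [-0.4, 0.8, 0.4]
grip_width: 0.0566
grip_force: 0.0
```

{"method": "drive_tool", "body": {
  "deltas": [
    [[0,0,0,0,0,0],[0,0,0,0,0,0]]
  ]
}}

```text
time: 18.87
position: [0.6096, 0.3172, 0.2563]
tool_rot: [0.739, 0.674, -0.002, -0.0]
ft_force: [-0.1, 1.0, -0.4]
grip_width: 0.0566
grip_force: 0.0
```

```bash
python3 - <<'E'
from h import *
r=lambda b,f:cv2.resize(b,None,fx=f,fy=f,interpolation=cv2.INTER_CUBIC)
c=cam('wrist');save(c,'w13.png');o=c['obs'];print(o['time'],o['position'],o['ft_force'])
s=cam('scene');save(s,'s13.png');d=cam('side');save(d,'d13.png')
A=r(s['img'][145:245,285:418,::-1],3);B=r(d['img'][160:250,240:373,::-1],3)
B=cv2.copyMakeBorder(B,0,A.shape[0]-B.shape[0],0,0,cv2.BORDER_CONSTANT)
W=cv2.resize(c['img'][:250,:,::-1],(A.shape[1]*2,300))
cv2.imwrite('pics/f13.png',np.vstack([np.hstack([A,B]),W]))
for sw in (1.165,1.2):
  a=np.radians(155)+FY-sw
  for z in (.13,.142): print(sw,z,[proj(C,np.r_[HUB+.125*np.array([np.cos(a),np.sin(a)]),z]).round(1)[0] for C in (s,d,c)])
E
```

```text
18.8667 [0.60955726 0.3172166  0.25634201] [-0.09066763  1.01694808 -0.44210719]
1.165 0.13 [array([383.5, 167.5]), array([288.9, 169.5]), array([318.3, 280. ])]
1.165 0.142 [array([383.9, 164.4]), array([288.8, 166.4]), array([318.1, 286.7])]
1.2 0.13 [array([384.3, 168.4]), array([289.9, 169.2]), array([323.2, 279.8])]
1.2 0.142 [array([384.7, 165.3]), array([289.8, 166.1]), array([323.2, 286.5])]
```

View pics/f13.png

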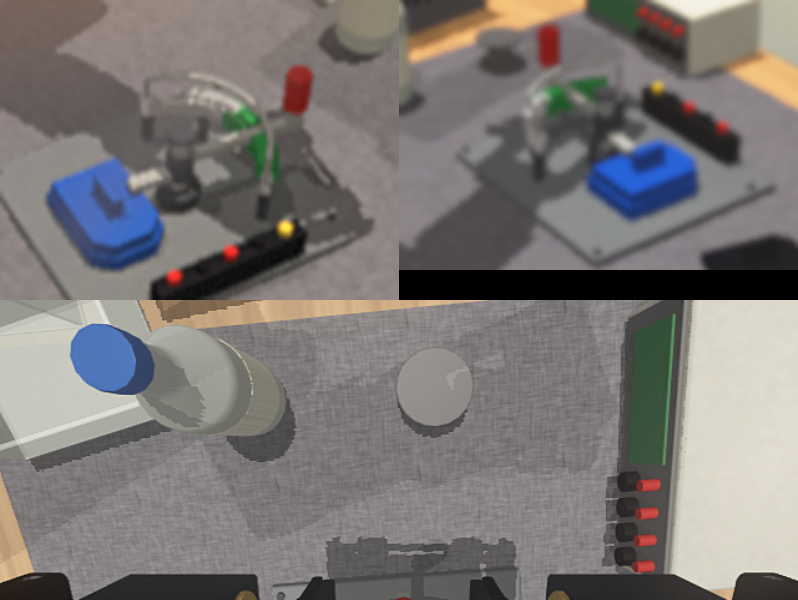

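The lever arm lies in the green catch. The knob top is at scene (384.7,168.3) and side (290,170), which matches lift 0 at swing 1.20 in both views. The clamp finger reaches over the seated lid's edge, and the gripper is clear of everything.

```bash
python3 -c "
from rig import ticket; print(ticket.hand_in())"
```

```text
the job is handed in; nothing more can be done
None
```

I handed the job in with the blue lid seated on the tray (cut corners matched) and the clamp lever dropped fully into the green catch's notch; it took about 19 s of the 54 s, and the white lid and the rest of the bench were left alone.

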